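# Ready the cupping scale and start the timer

### The job

Get the weighing station ready for the next cupping bowl: switch the scale on by pressing down the raised end of its rocker switch, then press the scale's wide bar key (tare) all the way down and let it come back up, and then push the big round plunger of the separate white timer fully down, where it stays. Press only these three, in this order: leave the scale's small square key and the timer's small round button unpressed. Pick nothing up and leave the bowl on the scale and the things around where they stand.

Things in the scene. Friction and masses are not known exactly. Their poses are not given: they have to be found in the camera images.
- scale: low black bench scale 250 x 250 mm, fixed. Origin on the table, 5 mm beyond its middle; x from key deck to pan, z up. Key deck: front 90 mm (-x side), 30 mm high; on it, 88 mm in front of the origin, a row along y, 75 mm apart: rocker, bar key, square key, in any order. Behind: steel pan 140 x 210 mm, top 48 mm above the table, carrying a bowl
- rocker (a joint): rocker switch angle, rad: 0 = off (the end towards the scale's -x side raised), 0.35 = fully on (that end down, level). It needs about 2 N at its end and stays where it is left. Counts as on above 0.28
- rocker_press (a point): point to press: top of the rocker's raised half (scale's -x side), 19 mm from the pivot line (along scale's y, mid-rocker); moves with the rocker. White shallow-V plate, 52 mm (scale's x) by 25 mm, in a grey frame 62 x 34 mm, 36 mm above the table. Off: point 51.5 mm, raised edge 54 mm above the table; fully on: point 45 mm, its half level. Axes at off as the scale's
- tare (a joint): travel of the wide bar key, m: 0 = up, 0.005 = fully down; a spring returns it. 1.6 N starts it, 4 N takes it fully down
- tare_top (a point): centre of the top face of the wide bar key (tare), white, 46 mm long (scale's y) by 18 mm; top 46 mm above the table when up, 41 mm when down; its grey frame's top is 35 mm above the table. Axes as the scale's
- unit (a joint): travel of the small square key, m: 0 = up, 0.005 = fully down; sprung like the bar key. Not to be pressed
- unit_top (a point): centre of the top face of the small square key, white, 18 x 18 mm, top 46 mm above the table. Not to be pressed
- timer: white tabletop timer, 90 mm (x) by 150 mm (y), 35 mm high, fixed to the table. Origin on the table under its middle; its display strip is at the +x side of its top
- plunger (a joint): travel of the timer's big round plunger, m: 0 = up, 0.006 = fully down; friction of about 3 N, no spring: it stays where it is left. Counts as down above 0.0045
- plunger_top (a point): centre of the top face of the big round plunger, black, 36 mm across, on the timer's +y side; top 50 mm above the table when up, 44 mm when down
- clear (a joint): travel of the timer's small round button, m: 0 = up, 0.004 = fully down; sprung, 3 N. Not to be pressed
- clear_top (a point): centre of the top face of the timer's small round button, black, 14 mm across, 75 mm from the plunger on the timer's -y side, top 48 mm above the table. Not to be pressed
- bowl: loose empty white cupping bowl standing on the scale's pan, 92 mm across the rim, 60 mm high, origin at the centre of its underside (rim 108 mm above the table). Leave it there
- spare: loose second bowl of the same kind on the table beyond the scale and timer, origin at the centre of its underside. Leave it
- tin: loose closed metal tin, 54 mm across, 85 mm high, standing beyond the timer, origin at the centre of its underside. Leave it
- spoon: loose steel cupping spoon 160 mm long lying flat on the table just in front of the timer (its -x side), along its own x. Leave it
Things that resemble listed ones, but are neither listed nor needed, are in the scene too. Leave any red or yellow look-alike of the spare alone.

How it is judged (in metres and radians):
On the way, in this order (a step that is already met when the one before it is completed fails the run):
1. the scale's rocker is switched on (value of joint rocker above 0.28 rad), for 0.1 s.
2. the wide bar key is pressed down (value of joint tare above 0.004 m), for 0.05 s.
3. the wide bar key has come back up (value of joint tare below 0.001 m), for 0.05 s.
4. the timer's big plunger is pushed down (value of joint plunger above 0.0045 m), for 0.1 s.
At the end, for the whole second after the job is handed in: Rocker on (over 0.28 of 0.35 rad), plunger down (over 4.5 of 6 mm); bar key, square key and small button up (within 1 mm); bowl upright and still on the pan; bowl, spare bowl, tin and spoon within 15 mm of where they began, bowls and tin upright (value of joint rocker above 0.28 rad and value of joint plunger above 0.0045 m and value of joint each of tare, unit, clear below 0.001 m and z of bowl in the frame of scale between 0.044 and 0.052 m and angle between each of bowl, tin, spare's own z axis and vertical below 0.1 rad and distance of each of bowl, spare, tin, spoon from where it was at the start of the episode below 0.015 m and linear speed of bowl below 0.02 m/s); the robot touches nothing.
It fails at once if the bar key or the timer's plunger is pressed while the scale is switched off (value of joint rocker below 0.25 rad and (value of joint tare above 0.002 m or value of joint plunger above 0.003 m)).
It fails at once if the small square key or the timer's small button is pressed (value of joint any of unit, clear above 0.002 m).
It fails at once if the bowl, spare bowl, tin or spoon is lifted, carried or shoved (distance of any of bowl, spare, tin, spoon from where it was at the start of the episode above 0.015 m).
It also fails if it takes over 42 s, if anything falls off the work surface, if the arm or the gripper's body presses on something with over 40 N, if the wrist force passes 120 N, or if a joint passes its speed limit or range.

### The arm

A 6-joint arm with a two-finger parallel gripper is mounted at the origin on the work surface. World frame = base frame: x ahead of the robot, y to its left, z up, the work surface at z = 0. Lengths are in mm, angles in rad, forces in N, time in s.
With the tool pointing down it reaches from about 225 to 875 mm from the base axis. Payload 3.4 kg.
Tool frame: the origin (TCP) lies midway between the tips of the shut fingers; the grasp point (between the pads) lies 19 mm behind it; y points along the fingers, z is the direction in which the jaws open and shut, and the axes are right-handed (so a half turn about y gives the same grasp; the last joint's range is limited). The gripper opens to 85 mm and grips with 20 to 120 N. Pads are 22 mm wide; open, the fingers measure 114 mm over their backs; the gripper's body (76 mm by 85 mm) begins 54 mm behind the grasp point. The pads swing forward as they close: fully open they stand 13 mm farther back than shut.
Start: joints at [1.136, 0.276, 1.505, -0, 1.361, -0.121], TCP at [177.505, 546.95, 231.328] pointing down, gripper open.
Joint ranges: [-2.89, 2.89], [-0.75, 2.08], [0.22, 2.7], [-1.18, 4.32], [0.11, 2.71], [-2.7, 2.7]. Speed limits (rad/s): [2.57, 2.57, 3.14, 3.14, 3.14, 3.14].

### API

Orientations are given as a 3x3 rotation matrix whose columns are the frame's x, y, z axes.
In Python, from workcell import env gives the robot as it stands.
- The arm moves only by the shell command python3 -m creep 'ROWS' [FORCE]. ROWS is JSON, a list of rows, each a list of 7 numbers: the turn, a rotation vector about the tool's x, y, z in rad, then the shift along the tool's x, y, z in mm, then the closure, from -1 (fully open) to 1 (shut). A call has 1 to 10 rows; each row shifts and turns the pose as measured when the row begins, along the tool's axes as they then stand; what a row does not reach is not made up. A row lasts 1/10 s, in which the tool goes at most 50 mm and 8.59 degrees, less where a joint would pass 70% of its speed; a pose out of reach is approached as far as the arm can. A call with a gripper value outside its range is refused whole. The fingers move at their own pace and stop on an object; FORCE is the grip in N (left out, the last holds). Time passes only in rows, so rows that do not move let the fingers close. It gives the time, the measured TCP pose, the force and the opening at its end, in the units of the state.
- env.read_state(): the state, without advancing time (a new reading comes with each control period).
- env.capture(name): name is "scene" or "top"; returns a dict with "img" (480x640x3 uint8, red, green, blue), "depth" (480x640 float32, mm along the optical axis (not along the pixel's ray), 0 where there is no reading), "fx", "fy", "cx", "cy" (pixels), "origin" and "orientation" of the camera in the world. Camera axes: x right, y up, looking along -z (the intrinsics and any distortion apply to the point x, -y, -z); pixel columns grow to the right and rows downward; lengths in mm; the calibration is good to about 2 mm. A picture is of the moment at which its call begins.
- env.sign_off(): hands the job in, once; it reports no verdict.
Trained networks look in a picture, given as the dict that the camera call returned (one of the last four; its "shot" number tells which), for a name from the list of things; names that differ only in an ending like _2 or _b are one class to them, and where a whole thing is asked for, a point or a joint stands for the part that bears it (a point fixed in the world has none). Each returns a list of dicts, best first, with "score" (0 to 1); they miss things now and then, are a little off and sometimes report something else, mostly with a low value. They report only what shows in the picture. A call takes as long as a camera call. They do not tell look-alikes from the thing itself.
- env.boxes_of(query, picture): "box" ([left, top, width, height] as shares, 0 to 1, of the picture: columns of its width, rows of its height, round what is visible of it).
- env.silhouettes(query, picture): "region" (480x640 bool, what is visible of it) and "box" ([left, top, width, height] as shares, 0 to 1, of the picture: columns of its width, rows of its height, round what is visible of it).
- env.place_of(query, picture): "at" ([column, row] as shares, 0 to 1, of the picture: columns of its width, rows of its height: a listed point, or the origin of a listed thing).
The state is a dict: "clock": time; "joint_pos": joint angles; "joint_velocities": joint speeds; "joint_efforts": joint torques, N m; "tool_pos": TCP position; "eef_rot": TCP orientation; "contact_force": force on the tool from outside, world axes, zero at the start; "torque": the same for the moment, N m; "width": finger opening in mm.
Only numpy, scipy, OpenCV 4.12 (cv2) and the standard library are available. Lean on these libraries where they do the work, as an engineer would, in place of code of your own. Each camera call takes 0.05 s, during which the arm holds its last target. There are 200 camera calls.

## Working session

There is one attempt and no reset: what is moved stays moved. The work goes in short steps, Python scripts to look and compute and a shell command to move; the robot and the scene stay as the last step left them, time stands still between calls to the robot, and variables do not carry over. Pictures are saved under pics/ and viewed, about 8 in all and at most 12, crops included, and the job is handed in when it is done.

```bash
mkdir -p pics; cat > h.py <<'E'
import numpy as np, cv2
from workcell import env
def w(p,u,v,z=None):
    """pixel -> world; on plane z if given, else by depth"""
    r=np.array([(u-p["cx"])/p["fx"],-(v-p["cy"])/p["fy"],-1.]); R=np.array(p["orientation"]); o=np.array(p["origin"])
    d=R@r
    if z is not None: return o+d*(z-o[2])/d[2]
    k=p["depth"][int(round(v)),int(round(u))]
    return o+d*k
def px(p,X):
    c=np.array(p["orientation"]).T@(np.array(X)-p["origin"]); return p["cx"]+p["fx"]*c[0]/-c[2], p["cy"]+p["fy"]*c[1]/c[2]
def save(p,n): cv2.imwrite(f"pics/{n}.png",p["img"][...,::-1])
E
python3 - <<'E'
from h import *
np.set_printoptions(precision=1,suppress=True)
s=env.read_state(); print(s["tool_pos"],np.array(s["eef_rot"]))
H=dict(rocker_press=51.5,tare_top=46,unit_top=46,plunger_top=50,clear_top=48,scale=0,timer=0,bowl=48,spare=0,tin=0,spoon=3)
for c in("top","scene"):
    p=env.capture(c); save(p,c); print(c,p["origin"],[k for k in p if k not in("img","depth")])
    for q,z in H.items():
        for r in env.place_of(q,p)[:3]:
            u,v=r["at"][0]*640,r["at"][1]*480
            print(q,round(r["score"],2),round(u),round(v),w(p,u,v,z),w(p,min(u,639),min(v,479)))
E
```

```text
[177.3 546.4 230.4] [[ 1.  -0.   0.3]
 [-0.3 -0.   1. ]
 [-0.  -1.  -0. ]]
top [550.3 -31.6 956.6] ['fx', 'fy', 'cx', 'cy', 'origin', 'orientation', 'shot']
rocker_press 0.7 220 328 [483.9 165.9  51.5] [483.7 166.5  48.9]
tare_top 0.74 181 322 [497.2 239.9  46. ] [497.3 239.6  46.9]
tare_top 0.63 374 257 [ 610.1 -124.4   46. ] [ 609.9 -124.1   48.8]
unit_top 0.6 376 260 [ 604.1 -128.4   46. ] [ 604.  -128.3   47.7]
unit_top 0.57 264 308 [518.5  85.   46. ] [518.1  86.5  34.7]
plunger_top 0.68 375 259 [ 606.1 -125.2   50. ] [ 606.5 -125.7   45. ]
clear_top 0.44 418 268 [ 585.8 -206.2   48. ] [ 586.3 -208.5   35.9]
scale 0.91 220 275 [585.1 175.9   0. ] [583.4 165.5  47.9]
timer 0.71 392 259 [ 607.8 -165.2    0. ] [ 605.7 -160.4   34.7]
bowl 0.78 217 243 [643.1 171.4  48. ] [642.4 169.9  55. ]
spare 0.81 310 163 [806.8  -5.2   0. ] [805.8  -5.3   3.9]
spare 0.74 241 166 [804.1 134.2   0. ] [802.8 133.3   5. ]
spare 0.7 407 147 [ 836.1 -205.2    0. ] [ 834.2 -204.1    6.5]
tin 0.87 395 202 [ 723.2 -175.7    0. ] [ 707.8 -162.9   85. ]
spoon 0.7 419 270 [ 584.6 -216.3    3. ] [ 583.4 -20
[... 516 characters left out ...]
1.8 179.6   0. ] [632.  163.   54.9]
timer 0.86 233 251 [ 594.4 -167.1    0. ] [ 626.5 -158.    35.8]
timer 0.68 420 243 [579.2 184.1   0. ] [628.4 167.6  53.5]
bowl 0.87 420 252 [643.6 166.   48. ] [679.2 153.8  88.2]
bowl 0.38 418 244 [625.3 166.8  48. ] [631.8 164.6  55.1]
spare 0.81 415 349 [803.  139.8   0. ] [806.4 138.4   6.1]
spare 0.81 190 370 [ 834.9 -203.3    0. ] [ 838.8 -200.9    7.7]
spare 0.61 324 348 [798.5  -1.6   0. ] [802.1  -1.7   6.3]
tin 0.6 219 305 [ 715.9 -176.     0. ] [ 741.4 -166.2   36.5]
tin 0.43 421 250 [595.9 183.    0. ] [684.3 152.6  99. ]
tin 0.29 213 226 [ 526.7 -214.8    0. ] [ 574.1 -199.3   47.2]
spoon 0.28 374 198 [454.3 108.7   3. ] [502.8 100.5  46.1]
```

```bash
python3 - <<'E'
import cv2
a=cv2.imread("pics/top.png")
c=a[240:360,140:300]; d=a[210:330,330:490]
cv2.imwrite("pics/topcrop.png",cv2.hconcat([cv2.resize(c,(400,300),interpolation=2),cv2.resize(d,(400,300),interpolation=2)]))
E
```

```text
(no output)
```

View pics/top.png

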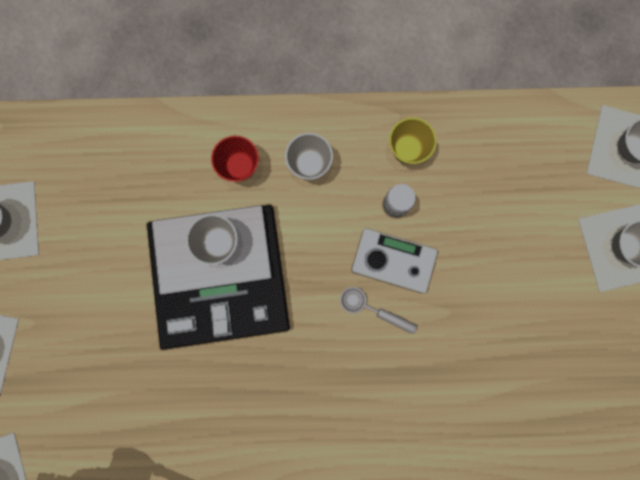

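View pics/topcrop.png

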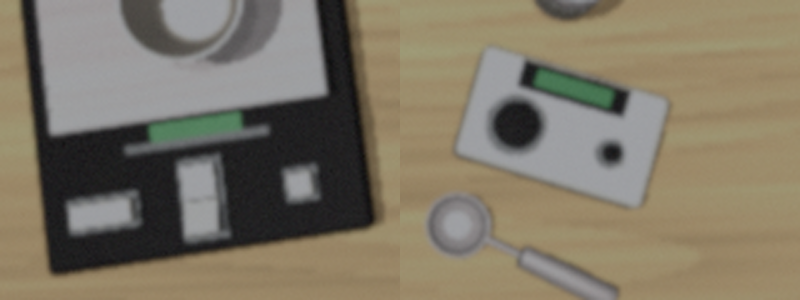

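Top view: the keys on the black scale's deck are, from left, the bar key (181,325), the rocker (221,319) and the square key (260,313). On the timer the large black plunger is at (377,260) and the small button at (415,271). The crop confirms both. Next I work out the targets.

```bash
python3 - <<'E'
from h import *
np.set_printoptions(precision=2,suppress=True)
p=env.capture("top"); q=env.capture("scene"); save(q,"s2")
g=cv2.cvtColor(p["img"],6+1)
def blob(m,z):
    n,l,st,c=cv2.connectedComponentsWithStats(m.astype(np.uint8))
    for i in range(1,n):
        if st[i,4]>20: print(st[i],c[i],w(p,*c[i],z),w(p,*c[i]))
m=np.zeros_like(g,bool); m[298:340,163:275]=g[298:340,163:275]>110; print("keys"); blob(m,46)
m=np.zeros_like(g,bool); m[248:285,360:425]=g[248:285,360:425]<70; print("timer"); blob(m,50)
# consistency with scene: project hypotheses
B=w(p,181.6,325.2,46);S=w(p,260.4,313.2,46);R=w(p,221.2,319.2,45);print(B,R,S,np.linalg.norm(B-S))
P=w(p,376.5,260,50)
im=q["img"].copy()
for X in(B,R,S,P):
    u,v=px(q,X); cv2.drawMarker(im,(round(u),round(v)),(255,0,0),0,5,1)
cv2.imwrite("pics/sc.png",cv2.resize(im[150:290,190:460],(800,415),interpolation=2)[...,::-1])
E
```

```text
keys
[211 304  16  31 423] [219.06 318.99] [500.8  168.36  46.  ] [500.67 168.85  43.78]
[254 308  11  12 114] [259.08 313.44] [509.2   93.72  46.  ] [509.25  93.57  47.11]
[167 318  26  15 280] [179.65 325.29] [491.02 241.61  46.  ] [490.99 241.75  45.54]
[240 334  35   6 111] [261.93 337.52] [464.87  88.8   46.  ] [460.4   95.11  -1.66]
timer
[412 248   9   7  41] [416.54 251.  ] [ 618.64 -204.93   50.  ] [ 619.85 -207.99   33.98]
[367 251  19  18 262] [376.37 259.41] [ 604.59 -128.5    50.  ] [ 604.69 -128.68   48.32]
[411 268   7   7  40] [414.2  270.93] [ 581.23 -198.84   50.  ] [ 581.32 -199.36   47.16]
[491.09 237.99  46.  ] [500.26 164.59  45.  ] [509.58  91.25  46.  ] 147.89965794946056
```

View pics/sc.png

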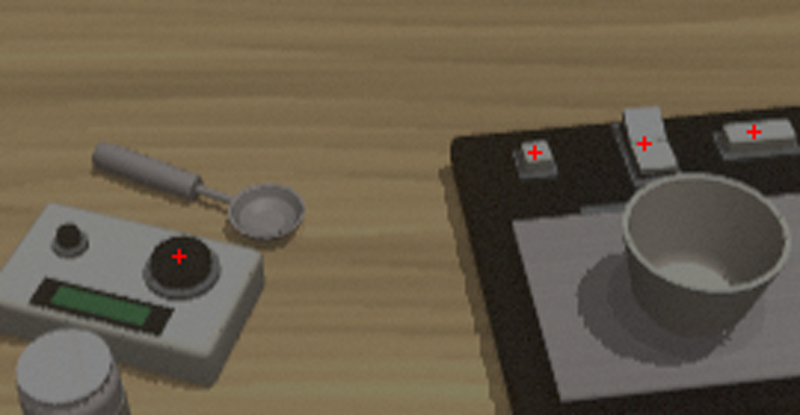

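```bash
cat > d.py <<'E'
import sys
from h import *
np.set_printoptions(precision=2,suppress=True)
s=env.read_state(); R=np.array(s["eef_rot"]); t=np.array(s["tool_pos"])
print(s["clock"],t,"w",s["width"],"F",np.array(s["contact_force"])); print("yaw",np.arctan2(R[1,0],R[0,0]),R.ravel())
for a in sys.argv[1:]:
    X=np.array(eval(a)); print(a,"tool delta",R.T@(X-t))
E
python3 d.py 482,164.5,110; python3 -m creep '[[0,-0.14,0,0,0,0,1],[0,-0.14,0,0,0,0,1],[0,-0.14,0,0,0,0,1]]' 40; python3 d.py 482,164.5,110
```

```text
1.3 [177.51 546.94 231.34] w 85.24967777238176 F [-0.31 -0.41  0.53]
yaw -0.3137968763645108 [ 0.95  0.    0.31 -0.31  0.    0.95  0.   -1.    0.  ]
482,164.5,110 tool delta [ 407.67  121.31 -269.8 ]
clock: 1.6
tool_pos: [177.5, 546.9, 231.3]
eef_rot: [[0.993, 0.0, -0.121], [0.121, 0.0, 0.993], [0.0, -1.0, 0.0]]
contact_force: [-0.4, -0.3, 0.3]
width: 43.8
1.6 [177.52 546.94 231.33] w 43.754631530268554 F [-0.39 -0.31  0.29]
yaw 0.1214606442871953 [ 0.99  0.   -0.12  0.12  0.    0.99  0.   -1.    0.  ]
482,164.5,110 tool delta [ 255.9   121.32 -416.52]
```

```bash
python3 -m creep '[[0,0,0,25.6,0,-41.6,1],[0,0,0,25.6,0,-41.6,1],[0,0,0,25.6,0,-41.6,1],[0,0,0,25.6,0,-41.6,1],[0,0,0,25.6,0,-41.6,1],[0,0,0,25.6,0,-41.6,1],[0,0,0,25.6,0,-41.6,1],[0,0,0,25.6,0,-41.6,1],[0,0,0,25.6,0,-41.6,1],[0,0,0,25.6,0,-41.6,1]]'; python3 d.py 482,164.5,75
```

```text
clock: 2.6
tool_pos: [490.0, 163.1, 231.2]
eef_rot: [[0.991, 0.005, -0.137], [0.137, 0.007, 0.991], [0.006, -1.0, 0.006]]
contact_force: [-0.0, 1.4, -0.4]
width: -0.2
2.6 [489.96 163.12 231.19] w -0.22453856332988806 F [-0.01  1.45 -0.37]
yaw 0.13739254720544392 [ 0.99  0.   -0.14  0.14  0.01  0.99  0.01 -1.    0.01]
482,164.5,75 tool delta [ -8.6  156.15   1.45]
```

```bash
python3 -m creep '[[0,0,0,-7,40,0,1],[0,0.015,0,0,40,0,1],[0,0,0,0,35,0,1],[0,0,0,0,20,0,1],[0,0,0,0,10,0,1],[0,0,0,0,0,0,1]]'; python3 - <<'E'
from h import *
p=env.capture("top");q=env.capture("scene")
a=p["img"][270:360,150:300];b=q["img"][130:220,320:470]
cv2.imwrite("pics/near.png",cv2.vconcat([cv2.resize(x,(500,300),interpolation=2) for x in(a,b)])[...,::-1])
E
python3 d.py 482,164.5,58
```

```text
clock: 3.2
tool_pos: [493.5, 155.5, 83.6]
eef_rot: [[0.994, 0.016, -0.109], [0.109, 0.006, 0.994], [0.016, -1.0, 0.004]]
contact_force: [-0.4, -0.4, 0.0]
width: -0.0
3.3 [494.93 155.86  85.39] w 0.26608726351272177 F [-0.89 -0.3  -0.31]
yaw 0.10913107043208775 [ 0.99  0.02 -0.11  0.11  0.01  0.99  0.02 -1.    0.  ]
482,164.5,58 tool delta [-12.47  27.18   9.87]
```

View pics/near.png

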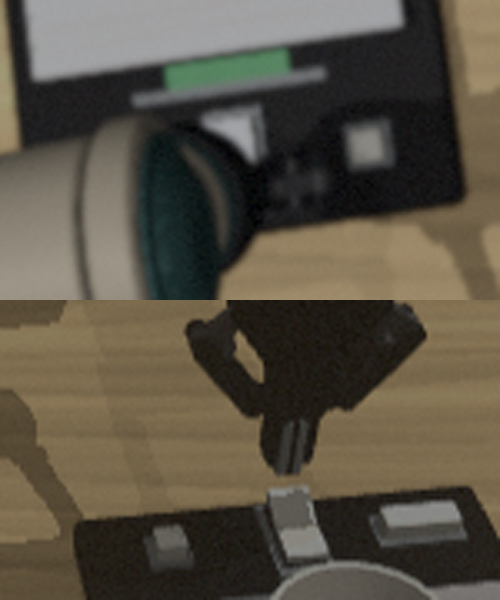

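The overhead shot shows the arm over the rocker at about (220,295) in the crop. In the scene crop the shut fingers hang above the rocker's raised far end, with the bar key right and the square key left. I'll correct sideways, then press.

```bash
python3 -m creep '[[0,-0.012,0,-12,0,10,1],[0,0,0,0,0,0,1],[0,0,0,0,0,0,1]]'; python3 d.py 482,164.5,58
```

```text
clock: 3.6
tool_pos: [482.9, 166.3, 88.6]
eef_rot: [[0.992, 0.026, -0.123], [0.123, 0.008, 0.992], [0.027, -1.0, 0.005]]
contact_force: [0.0, 0.6, 0.0]
width: 0.1
3.6 [482.93 166.27  88.61] w 0.0667907198139655 F [0.04 0.63 0.01]
yaw 0.12287401322974073 [ 0.99  0.03 -0.12  0.12  0.01  0.99  0.03 -1.    0.  ]
482,164.5,58 tool delta [-1.96 30.56 -1.79]
```

```bash
python3 -m creep '[[0,0,0.026,0,10,-1,1],[0,0,0,-1,8,0,1],[0,0,0,0,6,0,1],[0,0,0,0,4,0,1],[0,0,0,0,0,0,1]]'; python3 d.py 482,164.5,45
```

```text
clock: 4.1
tool_pos: [483.0, 165.5, 58.9]
eef_rot: [[0.992, 0.0, -0.123], [0.123, 0.005, 0.992], [0.001, -1.0, 0.005]]
contact_force: [0.0, 0.4, -0.3]
width: -0.0
4.1 [482.96 165.48  58.89] w -0.0008777361069613775 F [ 0.02  0.41 -0.25]
yaw 0.12363897193543223 [ 0.99  0.   -0.12  0.12  0.    0.99  0.   -1.    0.  ]
482,164.5,45 tool delta [-1.08 13.88 -0.93]
```

```bash
python3 -m creep '[[0,0,0,-1,4,0,1],[0,0,0,0,4,0,1],[0,0,0,0,3,0,1],[0,0,0,0,3,0,1],[0,0,0,0,2,0,1],[0,0,0,0,1,0,1]]'; python3 d.py 482,164.5,44
```

```text
clock: 4.7
tool_pos: [480.8, 165.2, 45.0]
eef_rot: [[0.992, -0.001, -0.123], [0.123, 0.005, 0.992], [-0.0, -1.0, 0.005]]
contact_force: [-2.0, -0.7, 4.8]
width: 0.1
4.7 [480.82 165.17  45.02] w 0.09909912367379647 F [-1.95 -0.74  4.85]
yaw 0.12368939032714091 [ 0.99 -0.   -0.12  0.12  0.    0.99 -0.   -1.    0.  ]
482,164.5,44 tool delta [ 1.09  1.02 -0.82]
```

```bash
python3 -m creep '[[0,0,0,0,2,0,1],[0,0,0,0,1,0,1],[0,0,0,0,1,0,1]]'; python3 -m creep '[[0,0,0,0,-10,0,1],[0,0,0,0,-15,0,1],[0,0,0,0,-10,0,1],[0,0,0,0,0,0,1],[0,0,0,0,0,0,1]]'; python3 - <<'E'
from h import *
q=env.capture("scene")
b=q["img"][130:220,320:470]
cv2.imwrite("pics/rock.png",cv2.resize(b,(500,300),interpolation=2)[...,::-1])
E
python3 d.py 491,240,80
```

```text
clock: 5.0
tool_pos: [480.8, 165.2, 45.0]
eef_rot: [[0.992, 0.001, -0.124], [0.124, 0.005, 0.992], [0.002, -1.0, 0.005]]
contact_force: [-1.5, -0.1, 7.9]
width: 0.1
clock: 5.5
tool_pos: [482.6, 165.3, 82.5]
eef_rot: [[0.992, 0.006, -0.124], [0.124, 0.005, 0.992], [0.007, -1.0, 0.005]]
contact_force: [-0.4, -0.4, 0.2]
width: 0.2
5.55 [482.63 165.29  82.46] w -0.048569291351992824 F [0.19 0.26 0.33]
yaw 0.12427281513871498 [ 0.99  0.01 -0.12  0.12  0.01  0.99  0.01 -1.    0.  ]
491,240,80 tool delta [17.54  2.92 73.09]
```

View pics/rock.png

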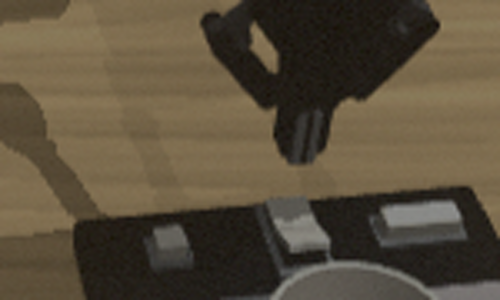

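The rocker has flipped: its far half (290,210) is now level and its near half (300,235) raised. The tip stopped at z=45.0 with force still rising, so the rocker is fully on. Next is the bar key.

```bash
python3 -m creep '[[0,0,0,6,0,25,1],[0,0,0,6,0,25,1],[0,0,0,5,0,18,1],[0,0,0,0,0,5,1],[0,0,0,0,0,0,1],[0,0,0,0,0,0,1]]'; python3 d.py 491,240,50
```

```text
clock: 6.15
tool_pos: [488.7, 240.2, 79.4]
eef_rot: [[0.992, 0.0, -0.123], [0.123, 0.002, 0.992], [0.0, -1.0, 0.002]]
contact_force: [0.1, -1.9, -0.2]
width: 0.0
6.15 [488.72 240.18  79.36] w 0.046086084163537634 F [ 0.12 -1.85 -0.21]
yaw 0.12313407363665387 [ 0.99  0.   -0.12  0.12  0.    0.99  0.   -1.    0.  ]
491,240,50 tool delta [ 2.22 29.36 -0.53]
```

```bash
python3 -m creep '[[0,0,0,2,10,0,1],[0,0,0,0,10,0,1],[0,0,0,0,6,0,1],[0,0,0,0,2,0,1],[0,0,0,0,0,0,1]]'; python3 d.py 491,240,41
```

```text
clock: 6.65
tool_pos: [489.6, 237.3, 47.8]
eef_rot: [[0.993, -0.003, -0.12], [0.12, 0.0, 0.993], [-0.003, -1.0, 0.001]]
contact_force: [0.4, 0.3, -0.2]
width: 0.3
6.65 [489.65 237.29  47.82] w 0.3104385776329971 F [ 0.41  0.27 -0.22]
yaw 0.12016218552188161 [ 0.99 -0.   -0.12  0.12  0.    0.99 -0.   -1.    0.  ]
491,240,41 tool delta [1.69 6.82 2.52]
```

```bash
python3 -m creep '[[0,0,0,1,2,2,1],[0,0,0,0,3,0,1],[0,0,0,0,3,0,1],[0,0,0,0,3,0,1],[0,0,0,0,3,0,1],[0,0,0,0,3,0,1],[0,0,0,0,3,0,1]]'; python3 d.py 491,240,41
```

```text
clock: 7.35
tool_pos: [490.7, 239.5, 40.7]
eef_rot: [[0.993, 0.002, -0.122], [0.122, 0.001, 0.993], [0.002, -1.0, 0.0]]
contact_force: [-5.2, -1.7, 21.2]
width: -0.1
7.35 [490.74 239.49  40.74] w -0.1310982036837659 F [-5.2  -1.69 21.21]
yaw 0.12191188435496454 [ 0.99  0.   -0.12  0.12  0.    0.99  0.   -1.    0.  ]
491,240,41 tool delta [ 0.32 -0.26  0.48]
```

The bar key bottomed out at z=40.7 with 21 N. I'll release it and travel to the plunger at height.

```bash
python3 -m creep '[[0,0,0,0,-8,0,1],[0,0,0,0,-20,0,1],[0,0,0,0,-40,0,1],[0,0,0,0,-40,0,1],[0,0,0,0,0,0,1],[0,0,0,0,0,0,1]]'; python3 d.py 604.5,-128,140
```

```text
clock: 7.95
tool_pos: [491.3, 240.2, 154.1]
eef_rot: [[0.992, 0.006, -0.123], [0.123, 0.002, 0.992], [0.007, -1.0, 0.001]]
contact_force: [-0.6, 0.9, -0.7]
width: 0.3
7.95 [491.29 240.18 154.05] w 0.2960539533632068 F [-0.57  0.89 -0.71]
yaw 0.12281668228372764 [ 0.99  0.01 -0.12  0.12  0.    0.99  0.01 -1.    0.  ]
604.5,-128,140 tool delta [  67.16   13.99 -379.3 ]
```

```bash
python3 -m creep '[[0,0,0,7,0,-38,1],[0,0,0,7,0,-40,1],[0,0,0,7,0,-40,1],[0,0,0,7,0,-40,1],[0,0,0,7,0,-40,1],[0,0,0,7,0,-40,1],[0,0,0,7,0,-40,1],[0,0,0,7,0,-40,1],[0,0,0,7,0,-30,1],[0,0,0,0,0,0,1]]'; python3 -m creep '[[0,0,0,0,0,0,1],[0,0,0,0,0,0,1]]'; python3 d.py 604.5,-128,80;  python3 - <<'E'
from h import *
q=env.capture("scene")
cv2.imwrite("pics/plg.png",cv2.resize(q["img"][130:290,180:470],(800,441),interpolation=2)[...,::-1])
E
```

```text
clock: 8.95
tool_pos: [596.1, -107.9, 138.3]
eef_rot: [[0.992, -0.01, -0.128], [0.128, 0.005, 0.992], [-0.009, -1.0, 0.007]]
contact_force: [0.7, 0.6, -0.4]
width: -0.2
clock: 9.15
tool_pos: [594.5, -107.6, 135.4]
eef_rot: [[0.992, -0.015, -0.126], [0.126, 0.008, 0.992], [-0.014, -1.0, 0.01]]
contact_force: [0.3, 0.2, -0.1]
width: -0.1
9.15 [ 594.47 -107.63  135.38] w -0.11388154124330606 F [ 0.27  0.17 -0.14]
yaw 0.126643110250147 [ 0.99 -0.01 -0.13  0.13  0.01  0.99 -0.01 -1.    0.01]
604.5,-128,80 tool delta [  8.14  55.06 -22.  ]
```

View pics/plg.png

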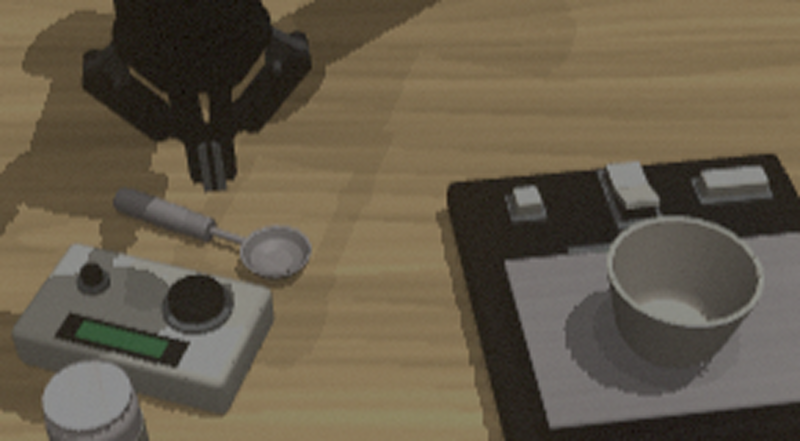

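The bar key (735,182) is back up, the rocker (630,185) is on, and the bowl and spoon haven't moved. The fingers at (212,185) hang above and to the side of the plunger (197,300). I'll centre them and descend.

```bash
python3 -m creep '[[0,0,-0.013,8,0,-20,1],[0,0,0,0,0,0,1],[0,0,0,0,0,-2,1],[0,0,0,0,20,0,1],[0,0,0,0,20,0,1],[0,0,0,0,10,0,1],[0,0,0,0,5,0,1],[0,0,0,0,0,0,1],[0,0,0,0,0,0,1]]';  python3 d.py 604.5,-128,52
```

```text
clock: 10.1
tool_pos: [607.2, -126.0, 80.7]
eef_rot: [[0.991, 0.003, -0.133], [0.133, 0.009, 0.991], [0.004, -1.0, 0.008]]
contact_force: [-1.1, -0.1, -0.3]
width: -0.2
10.1 [ 607.23 -126.01   80.72] w -0.20504407807515773 F [-1.08 -0.1  -0.27]
yaw 0.13301957769133033 [ 0.99  0.   -0.13  0.13  0.01  0.99  0.   -1.    0.01]
604.5,-128,52 tool delta [-3.09 28.69 -1.84]
```

```bash
python3 -m creep '[[0,0,0,-3,10,-2,1],[0,0,0,0,10,0,1],[0,0,0,0,5,0,1],[0,0,0,0,2,0,1],[0,0,0,0,0,0,1]]';  python3 d.py 604.5,-128,44
```

```text
clock: 10.6
tool_pos: [605.3, -128.7, 52.9]
eef_rot: [[0.991, 0.006, -0.133], [0.133, 0.008, 0.991], [0.007, -1.0, 0.007]]
contact_force: [0.4, 0.6, 0.1]
width: 0.5
10.6 [ 605.28 -128.69   52.93] w 0.4812021710911585 F [0.41 0.57 0.06]
yaw 0.13303316034027468 [ 0.99  0.01 -0.13  0.13  0.01  0.99  0.01 -1.    0.01]
604.5,-128,44 tool delta [-0.75  8.93  0.73]
```

```bash
python3 -m creep '[[0,0,0,0,3,0,1],[0,0,0,0,3,0,1],[0,0,0,0,3,0,1],[0,0,0,0,3,0,1],[0,0,0,0,3,0,1],[0,0,0,0,3,0,1],[0,0,0,0,3,0,1],[0,0,0,0,3,0,1]]';  python3 d.py 604.5,-128,44
```

```text
clock: 11.4
tool_pos: [605.8, -128.9, 43.6]
eef_rot: [[0.991, 0.011, -0.134], [0.134, 0.005, 0.991], [0.012, -1.0, 0.003]]
contact_force: [-5.7, 0.2, 17.4]
width: 0.0
11.4 [ 605.76 -128.87   43.65] w 0.01495472763022519 F [-5.66  0.2  17.37]
yaw 0.1344053552664691 [ 0.99  0.01 -0.13  0.13  0.    0.99  0.01 -1.    0.  ]
604.5,-128,44 tool delta [-1.12 -0.36  1.03]
```

The plunger bottomed out at z=43.6 with 17 N. I'll retreat and check.

```bash
python3 -m creep '[[0,0,0,0,-8,0,1],[0,0,0,0,-20,0,1],[0,0,0,0,-40,0,1],[0,0,0,0,-40,0,1],[0,0,0,-30,-20,0,1],[0,0,0,-40,0,0,1],[0,0,0,-40,0,0,1],[0,0,0,-30,0,0,1],[0,0,0,0,0,0,1],[0,0,0,0,0,0,1]]'; python3 - <<'E'
from h import *
np.set_printoptions(precision=1,suppress=True)
p=env.capture("top");q=env.capture("scene")
for n,X in dict(bar=(491,240,46),sq=(509,92.5,46),rock=(482,164.5,45),plunger=(604.5,-128,44),clear=(581.5,-199,48)).items():
    for c in(p,q):
        u,v=px(c,X);u,v=round(u),round(v);k=c["depth"][v-1:v+2,u-1:u+2]; print(n,[round(float(w(c,u+i,v+j)[2]),1) for i in(-1,0,1) for j in(-1,0,1)])
for o in("bowl","spare","tin","spoon"):
    print(o,[w(p,r["at"][0]*640,r["at"][1]*480,dict(bowl=48,spoon=3).get(o,0)) for r in env.place_of(o,p)[:3]])
cv2.imwrite("pics/end.png",cv2.vconcat([cv2.resize(p["img"][120:360],(640,240)),q["img"][130:390]])[...,::-1])
E
python3 d.py
```

```text
clock: 12.4
tool_pos: [464.7, -149.4, 175.6]
eef_rot: [[0.991, 0.021, -0.135], [0.135, 0.001, 0.991], [0.021, -1.0, -0.002]]
contact_force: [0.9, 0.0, 0.0]
width: 0.1
bar [44.6, 47.1, 46.6, 46.4, 43.5, 46.8, 48.7, 44.7, 43.5]
bar [45.5, 46.2, 47.2, 45.0, 46.2, 45.8, 46.2, 48.2, 46.6]
sq [44.8, 46.1, 45.7, 47.1, 42.3, 46.3, 44.7, 46.6, 47.1]
sq [45.9, 46.8, 44.9, 45.6, 44.9, 45.7, 45.2, 46.4, 46.1]
rock [42.5, 48.8, 44.3, 45.6, 46.3, 956.6, 46.2, 48.1, 44.5]
rock [45.1, 43.7, 44.6, 45.4, 45.6, 44.9, 44.7, 43.7, 46.4]
plunger [44.5, 46.1, 45.9, 42.8, 44.7, 42.4, 40.8, 43.3, 43.8]
plunger [43.5, 43.7, 44.7, 44.1, 44.2, 44.8, 45.1, 43.1, 44.4]
clear [45.8, 50.6, 49.1, 48.6, 46.8, 46.6, 48.9, 48.1, 45.9]
clear [48.4, 47.4, 48.5, 48.6, 48.2, 48.8, 50.0, 50.1, 49.9]
bowl [array([641. , 165.7,  48. ])]
spare [array([807.2,  -5.2,   0. ]), array([803.4, 133.4,   0. ]), array([ 830.4, -204.7,    0. ])]
tin []
spoon [array([ 498.7, -130.4,    3. ])]
12.7 [ 465.36 -149.05  174.97] w -0.16098400670957752 F [ 0.07 -0.79  0.12]
yaw 0.1372393730561506 [ 0.99  0.02 -0.14  0.14  0.    0.99  0.02 -1.   -0.  ]
```

View pics/end.png

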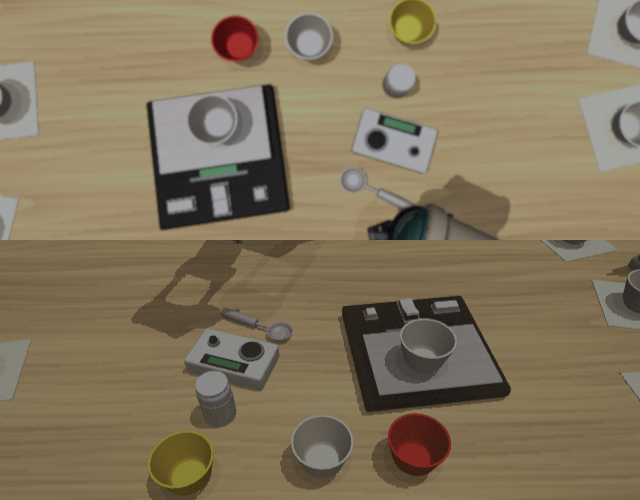

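Everything stands where it was: bowl (213,120) in the top view, spoon bowl (354,180), tin (400,80). Heights read bar key 46, square key 46, rocker point 45, plunger 44 and small button 48, all as required. Handing in.

```bash
python3 -c "
from workcell import env; print(env.sign_off())"
```

```text
the job is handed in; nothing more can be done
None
```

I pressed the three in order with shut fingers, and the job is handed in at about 13 s of the 42 s allowed. The hand-in gives no verdict.

| Part | Where the finger stopped | Force | Last depth check |
|---|---|---|---|
| Rocker | z 45.0 mm (fully on is 45) | 8 N | about 45 mm; the picture shows it flipped |
| Bar key (tare) | z 40.7 mm (fully down is 41) | 21 N | about 46 mm, back up |
| Timer plunger | z 43.6 mm (fully down is 44) | 17 N | about 44 mm, staying down |
| Square key | not touched | – | about 46 mm, up |
| Small round button | not touched | – | about 48 mm, up |

**Loose things:** in the final picture the bowl, spare bowl, tin and spoon stand where they began, and the arm is clear of everything.

**Checks that were weak:**
- The network missed the tin in the last picture, so I only checked it by eye.
- The network put the spoon about 12 mm from its first estimate. The arm covered part of the spoon in that picture, the visible part is at the same pixels, and the arm never came near it.
- The network put the bowl about 6 mm from its first estimate, which I took as network noise.

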